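# Seat and clamp a hardness block

### The arm

A 6-joint arm with a two-finger parallel gripper is mounted at the origin on a cart in front of the work surface, level with it; the furniture and walls round the work are solid. World frame = base frame: x ahead of the robot, y to its left, z up, the work surface at z = 0. Lengths are in m, angles in degrees, forces in N, time in s.
With the tool pointing down it reaches from about 0.3 to 0.85 m from the base axis. Payload 5.4 kg.
Tool frame: the origin (TCP) lies midway between the tips of the shut fingers; the grasp point (between the pads) lies 19 mm behind it; z points along the fingers, y is the line along which they close (so a half turn about z gives the same grasp; the last joint's range is limited). The gripper opens to 85 mm and grips with 20 to 120 N. Pads are 22 mm wide; open, the fingers measure 114 mm over their backs; the gripper's body (76 mm by 85 mm) begins 54 mm behind the grasp point. The pads swing forward as they close: fully open they stand 13 mm farther back than shut.
Start: joints at [-88.069, 9.076, 91.501, -0, 79.423, -12.038], TCP at [0.139, -0.558, 0.231] pointing down, gripper open.
Joint ranges: [-166.64, 166.64], [-54.1, 131.32], [10.49, 154.53], [-73.88, 253.88], [9.74, 151.15], [-171.62, 171.62]. Speed limits (degrees/s): [147.25, 147.25, 180, 180, 180, 180].

### API

Orientations are given as [roll, pitch, yaw] about the fixed x, y, z axes, in that order (R = Rz(yaw) Ry(pitch) Rx(roll)).
In Python, from plant import * gives the robot as it stands.
- The arm moves only by the tool jog_arm, never from a script. Its argument "commands" is a list that holds one entry, the list of rows, each a list of 6 numbers: the shift along the tool's x, y, z in mm, then the turn, a rotation vector about the tool's x, y, z in rad. In form: [[[dx, dy, dz, rx, ry, rz], ...]]. A call has 1 to 20 rows; each row shifts and turns the commanded pose from where the row before left it, along the tool's axes as they then stand; what a row does not reach is not made up. A row lasts 1/10 s, in which the tool goes at most 50 mm and 8.59 degrees, less where a joint would pass 70% of its speed; a pose out of reach is approached as far as the arm can. A call is refused whole if a number of a shift passes 50 or a number of a turn 0.15, either way. A call with a gripper value outside its range is refused whole. "grip" is the opening in per cent of the stroke, from 0 (shut) to 100 (fully open), set as the call begins (left out, the last holds). The fingers move at their own pace and stop on an object; the grip force is fixed at half the most. Time passes only in rows, so rows that do not move let the fingers close. It gives the time, the measured TCP pose, the force, the opening and the grip force at its end, in the units of the state.
- read_state(): the state, without advancing time (a new reading comes with each control period).
- snapshot(name): name is "scene" or "top" or "wrist"; returns the picture (384x512x3 uint8, blue, green, red); there is no depth.
- camera_info(name): a dict with "mtx" (3x3 intrinsics, pixels), "extrinsics" (4x4, takes a point from world to camera coordinates). Camera axes: x right, y down, z forward; pixel columns grow to the right and rows downward; lengths in m; the calibration is good to about 2 mm. A picture is of the moment at which its call begins: read the wrist's pose just before it. camera_info takes no time and is no camera call; for the wrist camera it gives the pose at the moment of the call.
- sign_off(): hands the job in; it is judged then, once.
The state is a dict: "t": time; "q": joint angles; "qvel": joint speeds; "effort": joint torques, N m; "ee_pos": TCP position; "eef_rot": TCP orientation; "contact_force": force on the tool from outside, world axes, zero at the start; "moment": the same for the moment, N m; "gripper_width": finger opening in m; "grip_force": force on a finger pad.
Only numpy, scipy, OpenCV 4.12 (cv2) and the standard library are available. Lean on these libraries where they do the work, as an engineer would, in place of code of your own. Each camera call takes 0.05 s, during which the arm holds its last target. There are 200 camera calls.

### The job

Push the loose steel disc along the fixture plate with your fingertips until it is fully home against the end stop between the two guide rails, keeping it flat on the plate and never picking it up. Then push the toggle clamp's lever over past centre from its open side so that it snaps down and its foot clamps the disc, and leave the small things standing round the fixture where they are.

Things in the scene. Friction and masses are not known exactly. Their poses are not given: they have to be found in the camera images.
- fixture: Clamping fixture fixed to the bench: dark steel plate 195 x 112 mm, top 8 mm above the bench, with guide rails, end stop and toggle clamp. Origin: bench level, under the centre of the disc when home. z up; +x runs along the channel to the stop and clamp, away from the robot, turned up to 0.35 rad either way. Plate spans x -105 to +90, y -56 to +56 mm.
- nest (a point): Point on the plate's top (8 mm above the bench) where the centre of the disc's underside is when home; axes as the fixture's. The end stop's face is 28 mm beyond it in +x. The two rails, tops 17 mm above the bench, are 59 mm apart from x = -6 to +28 mm and flare to about 83 mm apart at the mouth, x = -30 mm.
- pivot (a point): Middle of the clamp's pivot: level axis parallel to the fixture's y, 54 mm in +x from home, 34 mm above the bench, between two bracket cheeks (24 mm long in x, within 12 mm of the middle in y, tops 44 mm above the bench).
- block: Plain steel disc, 56 mm in diameter, 12 mm thick, about 0.22 kg, loose, flat on the fixture's plate; the only disc there. Origin: centre of its underside. It starts 42 to 60 mm short of home (towards the fixture's -x), up to 6 mm to either side of the channel's middle; the flared rails guide it in.
- clamp (a joint): Lever angle, rad. 0 open: handle leans 0.8 rad from upright to the fixture's +x, foot arm stands up. Grows as the handle swings towards -x. 0.8: handle upright, spring at dead centre. About 1.6: closed, handle leans 0.8 rad to -x over the disc, 16 mm foot on the disc. The spring drives it away from 0.8 (0.18 N m at the ends), so past 0.8 it snaps shut; 3 to 6 N on the handle turn it.
- clamp_grip (a point): Centre of the round end of the lever's grey grip, 74 mm from the pivot; the grip is 16 mm thick, 36 mm of the handle's length and ends 8 mm beyond this point; below it is a 9 mm rod. Open: 53 mm past the pivot in the fixture's +x, 86 mm above the bench. Upright, the grip's end is 116 mm above the bench. It swings in the fixture's plane y = 0.
- specimen: Bystander: black resin-mounted specimen, 31 mm across, 18 mm high, standing loose on the bench beside the fixture. Origin: centre of its underside.
- loupe: Bystander: black loupe, 36 mm across, 38 mm high, standing loose on the bench beside the fixture. Origin: centre of its underside.
- indenter: Bystander: pointed steel indenter, 16 mm across, 31 mm high, standing loose on the bench beside the fixture. Origin: centre of its underside.
There are look-alikes about, which are no part of the job. Leave any blue or brown look-alike of the block alone.

How it is judged:
By the outcome, as a careful person would: the job done as asked, in the order asked, and still so for the second after the job is handed in, with the robot touching nothing.
It also fails if it takes over 48 s, if anything falls off the work surface, if the arm or the gripper's body presses on something with over 40 N, if the wrist force passes 120 N, or if a joint passes its speed limit or range.

## Working session

There is one attempt and no reset: what is moved stays moved. The work goes in short steps, Python scripts to look and compute and a tool call to move; the robot and the scene stay as the last step left them, time stands still between calls to the robot, and variables do not carry over. Pictures are saved under pics/ and viewed, at most 10 in all, crops included, and the job is handed in when it is done.

Besides the shell and the picture viewer there is one more tool, called after "Request:" as name([rows], argument=value, ...), one row to a line, values as JSON. jog_arm: Moves the arm, as the interface text tells. Its arguments: {"type":"object","properties":{"commands":{"type":"array","items":{"type":"array","items":{"type":"array","items":{"type":"number"}}}},"grip":{"type":"number"}},"required":["commands"]}

```bash
mkdir -p pics
python3 - <<'E'
from plant import *
import cv2
s=read_state();print(s['t'],s['ee_pos'],s['eef_rot'],s['gripper_width'])
for n in('scene','top'):
    i=camera_info(n);cv2.imwrite(f'pics/{n}0.png',snapshot(n));print(n,i['mtx'].tolist() if hasattr(i['mtx'],'tolist') else i['mtx'],i['extrinsics'])
E
```

```text
0.0 [ 0.13878475 -0.55736171  0.23030783] [-1.79892761e+02 -2.49908623e-02  1.39706414e+01] 0.08541015283081738
scene [[493.90038765381234, 0.0, 257.58104284728415], [0.0, 493.90038765381234, 195.32860903869695], [0.0, 0.0, 1.0]] [[-0.82051685 -0.57139718  0.01604248  0.46597256]
 [-0.34550833  0.47339546 -0.81025967  0.25680502]
 [ 0.45538565 -0.67037452 -0.58585144  0.73310409]
 [ 0.          0.          0.          1.        ]]
top [[417.39974935497094, 0.0, 262.12822936542887], [0.0, 417.39974935497094, 192.14570550120752], [0.0, 0.0, 1.0]] [[ 0.00897499 -0.99982655 -0.01631953  0.02909046]
 [-0.99547967 -0.00739045 -0.0946869   0.54763176]
 [ 0.09454987  0.01709558 -0.99537333  0.8978056 ]
 [ 0.          0.          0.          1.        ]]
```

View pics/top0.png

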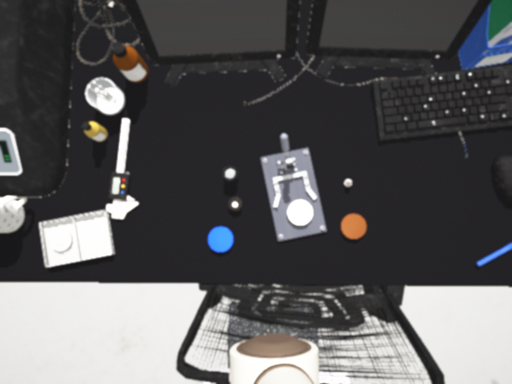

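View pics/scene0.png

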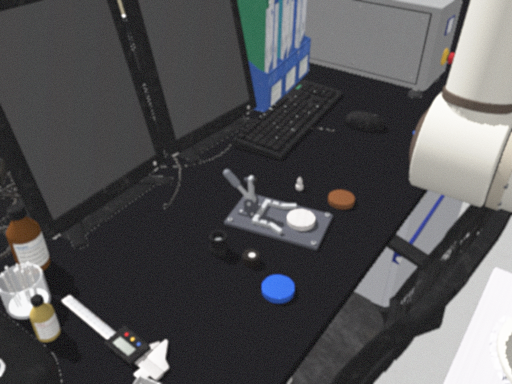

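The top view shows the grey plate (corners about (261,157), (310,148), (327,231), (278,241)) with its lever pointing up to (284,136). The disc candidates are white/steel (300,212), blue (220,239) and brown (353,226). The steel one on the plate fits the description. The bystanders are at (230,174), (235,205) and (348,183). I'll confirm it in an enlarged crop and measure.

```bash
cat > h.py <<'E'
from plant import *
import cv2, numpy as np
def ray(n,uv,z):
    i=camera_info(n);K=np.array(i['mtx']);E=np.array(i['extrinsics']);R,t=E[:3,:3],E[:3,3]
    c=-R.T@t; d=R.T@np.linalg.solve(K,[uv[0],uv[1],1]); return c+d*(z-c[2])/d[2]
def proj(n,P):
    i=camera_info(n);K=np.array(i['mtx']);E=np.array(i['extrinsics'])
    p=(np.atleast_2d(P)@E[:3,:3].T+E[:3,3])@K.T; return p[:,:2]/p[:,2:]
E
python3 - <<'E'
from h import *
im=cv2.imread('pics/top0.png')
g=cv2.cvtColor(im,cv2.COLOR_BGR2GRAY)
m=(g>60).astype(np.uint8);m[:,:245]=0;m[:,338:]=0;m[:142]=0;m[250:]=0
m=cv2.morphologyEx(m,cv2.MORPH_OPEN,np.ones((5,5)))
c=max(cv2.findContours(m,0,2)[0],key=cv2.contourArea)
b=cv2.boxPoints(cv2.minAreaRect(c))
w=np.array([ray('top',p,.008) for p in b]);print(b,w*1000)
print('sides',[np.linalg.norm(w[i]-w[i-1])*1000 for i in range(4)])
d=(g>200).astype(np.uint8);d[:, :280]=0;d[:,320:]=0;d[:192]=0;d[235:]=0
d=cv2.morphologyEx(d,cv2.MORPH_OPEN,np.ones((7,7)))
c=max(cv2.findContours(d,0,2)[0],key=cv2.contourArea);(e,r,_)=cv2.fitEllipse(c)
print('disc',e,r,ray('top',e,.02)*1000)
for n,p,z in(('loupe',(230,174),.038),('low',(235,205),.018),('ind',(348,183),.02)):print(n,ray('top',p,z)*1000)
cr=cv2.resize(im[125:255,205:375],None,fx=4.5,fy=4.5,interpolation=cv2.INTER_CUBIC);cv2.imwrite('pics/crop0.png',cr)
E
```

```text
[[256.78644 147.1362 ]
 [307.2724  136.42706]
 [327.43585 231.4833 ]
 [276.9499  242.19244]] [[ 6.52165209e+02  4.70086649e+01  8.00000000e+00]
 [ 6.77622350e+02 -6.80154946e+01  8.00000000e+00]
 [ 4.61997416e+02 -1.12673882e+02  8.00000000e+00]
 [ 4.37202657e+02 -1.81880714e-01  8.00000000e+00]]
sides [np.float64(220.08145420703784), np.float64(117.80756890738077), np.float64(220.20100756478794), np.float64(115.19214554590444)]
disc (299.8135070800781, 211.81349182128906) (25.97037696838379, 26.226974487304688) [504.81604525 -50.20754964  20.        ]
loupe [585.78194336 104.34102762  38.        ]
low [518.92114458  93.95050288  18.        ]
ind [ 569.83365914 -157.29027492   20.        ]
```

View pics/crop0.png

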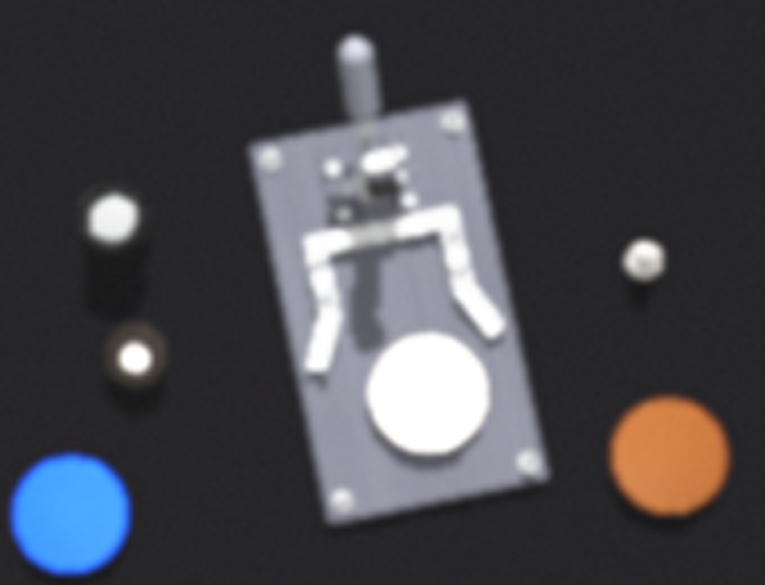

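The crop confirms it: the steel-white disc sits on the plate at crop (428,393), in front of the flared rails' mouth. Blue (70,513) and orange-brown (669,455) lie off the plate. Next I fit the fixture pose from the plate corners and check it by projecting into the scene view.

Run:
```python
from h import *
from scipy.optimize import least_squares
pc=(np.array([(248,147),(466,101),(549,478),(327,523)])+.5)/4.5-.5+[205,125]
W=np.array([ray('top',p,.008)[:2] for p in pc])*1000
L=np.array([(90,56),(90,-56),(-105,-56),(-105,56)])
def T(p,l):
    c,s=np.cos(p[2]),np.sin(p[2]);return np.atleast_2d(l)@np.array([[c,s],[-s,c]])+p[:2]
r=least_squares(lambda p:(T(p,L)-W).ravel(),[560,-30,.2]);p=r.x
print('fixture',p,np.degrees(p[2]),'res',r.fun.round(1))
d=ray('top',(299.81,211.81),.02)[:2]*1000
R=np.array([[np.cos(p[2]),np.sin(p[2])],[-np.sin(p[2]),np.cos(p[2])]])
print('disc in fixture',R@(d-p[:2]))
for n,u,z in(('loupe',(230,174),.038),('spec',(235,205),.018),('ind',(348,183),.02)):print(n,R@(ray('top',u,z)[:2]*1000-p[:2]))
g=T(p,(107,0))[0];print('grip pix top',proj('top',[*g/1000,.086]),'scene',proj('scene',[*g/1000,.086]),'disc scene',proj('scene',[*d/1000,.02]))
s=read_state();np.save('p.npy',p);y=np.radians(s['eef_rot'][2])
for nm,l in(('behind disc',(-115,0)),('home',(0,0)),('lever',(150,0))):
    t=T(p,l)[0];D=t-np.array(s['ee_pos'][:2])*1000
    Y=p[2];print(nm,t,'in fixture-aligned tool axes dx,dy',np.cos(Y)*D[0]+np.sin(Y)*D[1],-(-np.sin(Y)*D[0]+np.cos(Y)*D[1]))
```

```text
fixture [ 5.53689591e+02 -3.38338060e+01  2.12878739e-01] 12.19705330517513 res [ 1.  -0.2  0.5  0.5 -0.5  0.1 -1.  -0.4]
disc in fixture [-51.22052672  -5.67243337]
loupe [ 60.56074651 128.27548358]
spec [ -6.98604072 132.24549035]
ind [ -10.30356327 -124.08048691]
grip pix top [[283.52716856 136.89338762]] scene [[224.47649378 172.56388154]] disc scene [[298.07930126 216.59777805]]
behind disc [441.28551375 -58.13037673] in fixture-aligned tool axes dx,dy 401.19495937773013 -424.1346872718322
home [553.6895913 -33.833806 ] in fixture-aligned tool axes dx,dy 516.1949593777301 -424.13468727183215
lever [700.3036055   -2.14262678] in fixture-aligned tool axes dx,dy 666.1949593777301 -424.1346872718322
```

Request:
jog_arm([
  [[0,0,0,0,0,0.031],[33.4,-35.1,0,0,0,0],[33.4,-35.1,0,0,0,0],[33.4,-35.1,0,0,0,0],[33.4,-35.1,0,0,0,0],[33.4,-35.1,0,0,0,0],[33.4,-35.1,0,0,0,0],[33.4,-35.1,0,0,0,0],[33.4,-35.1,0,0,0,0],[33.4,-35.1,0,0,0,0],[33.4,-35.1,0,0,0,0],[33.4,-35.1,0,0,0,0],[33.4,-35.1,0,0,0,0],[0,0,0,0,0,0],[0,0,0,0,0,0]],
], grip=0)

```text
t: 1.6
ee_pos: [0.4415, -0.0607, 0.2308]
eef_rot: [-180.0, 0.1, 12.4]
contact_force: [0.1, 0.0, -0.2]
gripper_width: -0.0001
grip_force: 0.0
```

Request:
jog_arm([
  [[0,0,40,0,0,0],[0,0,40,0,0,0],[0,0,40,0,0,0],[0,0,40,0,0,0],[0,0,30,0,0,0],[0,0,17,0,0,0.003],[0,0,10,0,0,0],[0,0,0,0,0,0],[0,0,0,0,0,0]],
])

```text
t: 2.5
ee_pos: [0.4421, -0.0626, 0.0151]
eef_rot: [180.0, -0.1, 12.0]
contact_force: [-0.6, 1.1, -0.2]
gripper_width: -0.0
grip_force: 0.0
```

Run:
```python
from h import *
print(read_state()['ee_pos'],read_state()['contact_force'])
a=snapshot('scene');b=snapshot('top')
cv2.imwrite('pics/s1.png',np.hstack([cv2.resize(a[130:280,180:380],(400,300)),cv2.resize(b[125:275,200:400],(400,300))]))
```

```text
[ 0.44208784 -0.0625538   0.01510122] [-0.61377853  1.14539542 -0.20881558]
```

View pics/s1.png

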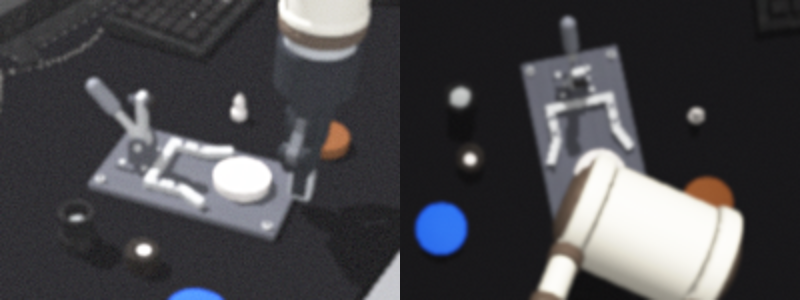

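The left panel shows the shut fingers just behind the disc (disc at about (242,178), fingers at (300,180)). Time to push.

Request:
jog_arm([
  [[4,0,1,0,0,0],[5,0,0,0,0,0],[5,0,0,0,0,0],[5,0,0,0,0,0],[5,0,0,0,0,0],[5,0,0,0,0,0],[5,0,0,0,0,0],[5,0,0,0,0,0],[5,0,0,0,0,0],[5,0,0,0,0,0],[5,0,0,0,0,0],[4,0,0,0,0,0]],
])

```text
t: 3.8
ee_pos: [0.4953, -0.049, 0.0126]
eef_rot: [-179.8, 0.5, 12.1]
contact_force: [-18.9, -1.8, 14.0]
gripper_width: -0.0003
grip_force: 9.6
```

Request:
jog_arm([
  [[3,0,0,0,0,0],[3,0,0,0,0,0],[2,0,0,0,0,0],[0,0,0,0,0,0]],
])

```text
t: 4.2
ee_pos: [0.4988, -0.0458, 0.0112]
eef_rot: [-179.5, 1.0, 12.1]
contact_force: [-23.0, 2.4, 16.0]
gripper_width: -0.0
grip_force: 11.1
```

Run:
```python
from h import *
p=np.load('p.npy');s=read_state();print(s['ee_pos'],s['contact_force'],s['moment'])
R=np.array([[np.cos(p[2]),np.sin(p[2])],[-np.sin(p[2]),np.cos(p[2])]]);print(R@(np.array(s['ee_pos'][:2])*1000-p[:2]))
a=snapshot('scene');b=snapshot('wrist')
cv2.imwrite('pics/s2.png',np.hstack([cv2.resize(a[150:270,210:350],None,fx=3,fy=3,interpolation=2),cv2.resize(b,None,fy=360/384,fx=.7)]))
```

```text
[ 0.49876626 -0.04579037  0.01124792] [-23.0127195    2.38392187  16.04496743] [0.32965618 3.68192413 0.05422529]
[-56.20965211  -0.08276254]
```

View pics/s2.png

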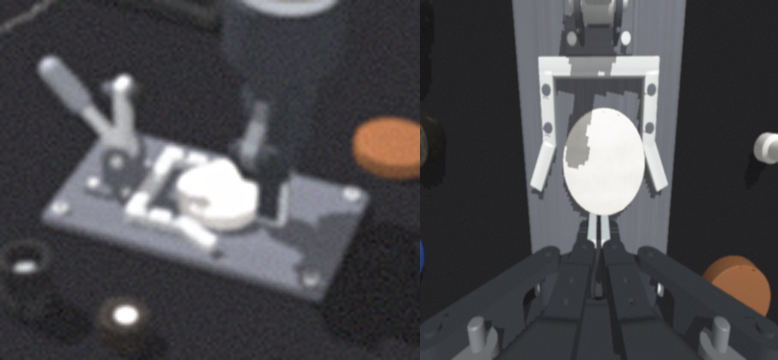

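The wrist view shows the disc inside the channel mouth, centred, with the fingers against it. The 16 N vertical force means the fingers are dragging down on its edge and binding it. I'll back off, raise the tips slightly and push again.

Request:
jog_arm([
  [[-7,0,0,0,0,0],[-7,0,0,0,0,0],[-6,0,-1,0,0,0],[0,0,0,0,0,0],[0,0,0,0,0,0]],
])

```text
t: 4.8
ee_pos: [0.4871, -0.0523, 0.0147]
eef_rot: [180.0, -0.1, 12.0]
contact_force: [0.6, 0.1, -0.4]
gripper_width: 0.0001
grip_force: 0.0
```

Run:
```python
from h import *
p=np.load('p.npy');s=read_state();print(s['ee_pos'],s['contact_force'],s['moment'],s['eef_rot'])
R=np.array([[np.cos(p[2]),np.sin(p[2])],[-np.sin(p[2]),np.cos(p[2])]]);print(R@(np.array(s['ee_pos'][:2])*1000-p[:2]))
a=snapshot('scene');b=snapshot('wrist')
cv2.imwrite('pics/s3.png',np.hstack([cv2.resize(a[150:270,210:350],None,fx=3,fy=3,interpolation=2),cv2.resize(b,None,fy=360/384,fx=.7)]))
```

```text
[ 0.48707897 -0.05228972  0.0146556 ] [ 0.61996207  0.11427062 -0.43282213] [ 0.0487666  -0.00159176 -0.02813543] [ 1.79969397e+02 -6.49287522e-02  1.19986008e+01]
[-69.00626814  -3.96617397]
```

View pics/s3.png

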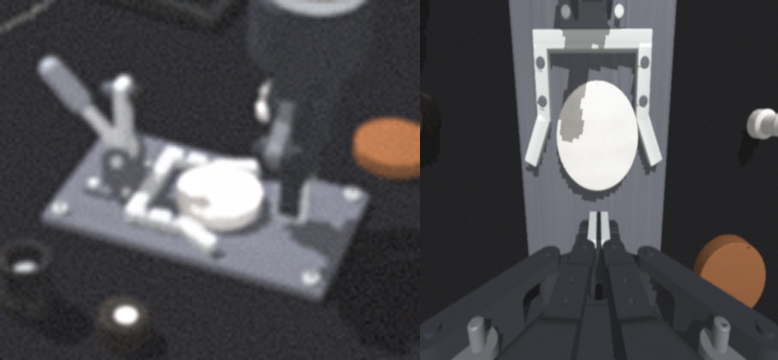

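Disc lies flat at about 15–17 mm short, touching the right-hand rail flare (wrist (637,130)). I'll push on, steering towards +y and slightly higher.

Request:
jog_arm([
  [[3,-2,-1,0,0,0],[4,-1,0,0,0,0],[4,-1,0,0,0,0],[3,-1,0,0,0,0],[2,-1,0,0,0,0],[2,0,-0.5,0,0,0]],
])

```text
t: 5.5
ee_pos: [0.5025, -0.042, 0.0154]
eef_rot: [-180.0, 0.1, 12.0]
contact_force: [-1.5, 1.8, -0.0]
gripper_width: 0.0001
grip_force: 0.8
```

Request:
jog_arm([
  [[2,0,-0.5,0,0,0],[2,0,-0.5,0,0,0],[2,0,-0.5,0,0,0]],
])

```text
t: 5.8
ee_pos: [0.5091, -0.0413, 0.0174]
eef_rot: [180.0, -0.0, 12.0]
contact_force: [-0.6, 0.3, -0.6]
gripper_width: 0.0001
grip_force: 0.6
```

Request:
jog_arm([
  [[0,0,1.5,0,0,0],[1.5,0.5,0,0,0,0],[1.5,0.5,0,0,0,0],[1.5,0,0,0,0,0]],
])

```text
t: 6.2
ee_pos: [0.5128, -0.0414, 0.0157]
eef_rot: [-180.0, 0.1, 12.0]
contact_force: [-6.6, -2.8, 4.0]
gripper_width: 0.0001
grip_force: 3.7
```

Request:
jog_arm([
  [[1,0,0,0,0,0],[1,0,0,0,0,0],[1,0,0,0,0,0]],
])

```text
t: 6.5
ee_pos: [0.5132, -0.0411, 0.0153]
eef_rot: [-179.9, 0.5, 12.1]
contact_force: [-16.6, -4.7, 11.5]
gripper_width: -0.0
grip_force: 8.4
```

Request:
jog_arm([
  [[-6,0,-1,0,0,0],[-6,0,0,0,0,0],[0,0,0,0,0,0]],
])

```text
t: 6.8
ee_pos: [0.5043, -0.0431, 0.0168]
eef_rot: [180.0, -0.0, 12.0]
contact_force: [0.1, -0.5, 0.4]
gripper_width: 0.0
grip_force: 0.0
```

Request:
jog_arm([
  [[5,0,0,0,0,0],[4,0,-0.3,0,0,0],[2,0,-0.3,0,0,0],[1.5,0,-0.4,0,0,0],[1,0,-0.5,0,0,0],[1,0,-0.5,0,0,0]],
])

```text
t: 7.4
ee_pos: [0.5145, -0.0404, 0.0173]
eef_rot: [-179.9, 0.6, 12.1]
contact_force: [-14.6, -5.2, 5.9]
gripper_width: -0.0003
grip_force: 7.6
```

Run:
```python
from h import *
p=np.load('p.npy');s=read_state();print(s['ee_pos'],s['contact_force'])
R=np.array([[np.cos(p[2]),np.sin(p[2])],[-np.sin(p[2]),np.cos(p[2])]]);print(R@(np.array(s['ee_pos'][:2])*1000-p[:2]))
b=snapshot('wrist');a=snapshot('scene')
cv2.imwrite('pics/s4.png',np.hstack([cv2.resize(a[165:245,220:320],(400,320),interpolation=2),cv2.resize(b[0:160,156:356],(400,320),interpolation=2)]))
```

```text
[ 0.51449318 -0.04041719  0.01733405] [-14.59645636  -5.24623298   5.93756001]
[-39.70251783   1.84643013]
```

View pics/s4.png

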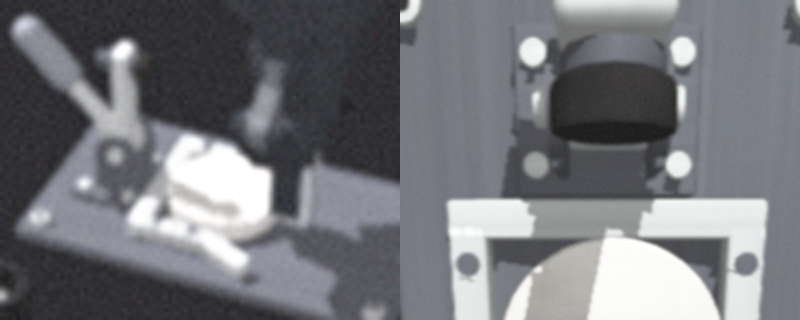

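The wrist crop (right panel) shows the disc's leading edge at (613,237) meeting the stop's face, centred between the rails. The push is resisted along -x only, so it's home. Now I'll back off, lift, and go round over the lever.

Request:
jog_arm([
  [[-4,0,0,0,0,0],[-6,0,0,0,0,0],[-10,0,0,0,0,0],[0,0,-20,0,0,0],[0,0,-40,0,0,0],[0,0,-40,0,0,0],[0,0,-40,0,0,0],[0,0,-40,0,0,0],[20,0,-20,0,0,0],[40,0,0,0,0,0],[40,0,0,0,0,0],[40,0,0,0,0,0],[40,2,0,0,0,0],[20,0,0,0,0,0],[5,0,0,0,0,0],[0,0,0,0,0,0],[0,0,0,0,0,0]],
])

```text
t: 9.2
ee_pos: [0.6993, -0.0037, 0.2189]
eef_rot: [-180.0, 0.0, 12.0]
contact_force: [0.3, 0.3, -1.0]
gripper_width: -0.0002
grip_force: 0.0
```

Run:
```python
from h import *
p=np.load('p.npy');s=read_state();print(s['ee_pos'],s['contact_force'])
R=np.array([[np.cos(p[2]),np.sin(p[2])],[-np.sin(p[2]),np.cos(p[2])]]);print(R@(np.array(s['ee_pos'][:2])*1000-p[:2]))
a=snapshot('scene');b=snapshot('top')
cv2.imwrite('pics/s5.png',np.hstack([cv2.resize(a[110:260,180:380],(400,300)),cv2.resize(b[100:250,200:400],(400,300))]))
```

```text
[ 0.69932526 -0.00374038  0.21893915] [ 0.31890132  0.26621909 -0.98192871]
[148.70617446  -1.354985  ]
```

View pics/s5.png

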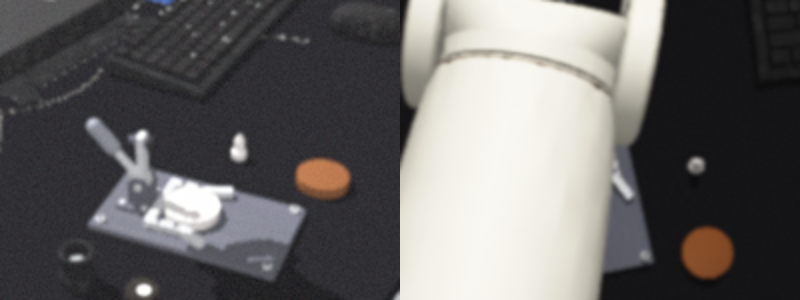

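The left panel shows the disc still flat and home, the lever still open at (100,130), and the bystanders in place. Now I'll descend behind the handle.

Request:
jog_arm([
  [[0,-1,35,0,0,0],[0,0,40,0,0,0],[0,0,35,0,0,0],[0,0,20,0,0,0],[0,0,8,0,0,0],[-5,0,0,0,0,0],[-5,0,0,0,0,0],[-5,0,0,0,0,0],[-5,0,0,0,0,0],[-5,0,0,0,0,0],[-5,0,0,0,0,0],[-5,0,0,0,0,0]],
])

```text
t: 10.5
ee_pos: [0.6702, -0.0092, 0.0845]
eef_rot: [179.9, -0.7, 12.0]
contact_force: [11.6, 6.2, 8.0]
gripper_width: -0.0003
grip_force: 6.6
```

Request:
jog_arm([
  [[-5,0,0,0,0,0],[-5,0,0,0,0,0],[-5,0,0,0,0,0],[-5,0,0,0,0,0]],
])

```text
t: 10.9
ee_pos: [0.6479, -0.0142, 0.0829]
eef_rot: [179.9, -0.3, 12.0]
contact_force: [2.5, 0.5, 3.4]
gripper_width: 0.0001
grip_force: 1.5
```

Request:
jog_arm([
  [[-5,0,0,0,0,0],[-5,0,0,0,0,0],[-5,0,0,0,0,0],[-5,0,0,0,0,0],[-4,0,0,0,0,0],[-4,0,0,0,0,0],[-4,0,0,0,0,0],[0,0,0,0,0,0],[0,0,0,0,0,0]],
])

```text
t: 11.8
ee_pos: [0.6148, -0.0207, 0.0808]
eef_rot: [-180.0, 0.0, 12.0]
contact_force: [0.4, -0.4, -1.0]
gripper_width: -0.0001
grip_force: 0.0
```

Run:
```python
from h import *
p=np.load('p.npy');s=read_state();print(s['ee_pos'],s['contact_force'])
R=np.array([[np.cos(p[2]),np.sin(p[2])],[-np.sin(p[2]),np.cos(p[2])]]);print(R@(np.array(s['ee_pos'][:2])*1000-p[:2]))
a=snapshot('scene')
cv2.imwrite('pics/s6.png',cv2.resize(a[110:260,180:380],(800,600)))
```

```text
[ 0.61478642 -0.02067112  0.08080054] [ 0.43424586 -0.40156756 -0.98069822]
[ 6.24986154e+01 -4.26414405e-02]
```

View pics/s6.png

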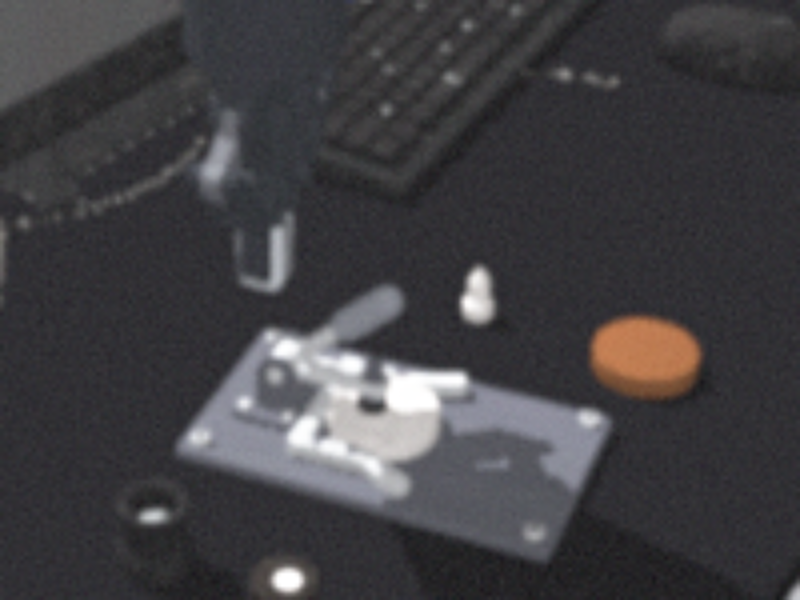

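The lever has snapped over: its handle now leans over the disc at (365,315), the black foot is on the disc at (373,400), and the fingers are clear. I'll retreat straight up and compare the top view with the start.

Request:
jog_arm([
  [[5,0,-20,0,0,0],[0,0,-40,0,0,0],[0,0,-40,0,0,0],[0,0,-30,0,0,0],[0,-40,0,0,0,0],[0,-40,0,0,0,0],[0,-40,0,0,0,0],[0,-40,0,0,0,0],[0,-40,0,0,0,0],[0,-40,0,0,0,0],[0,0,0,0,0,0],[0,0,0,0,0,0],[0,0,0,0,0,0]],
])

```text
t: 13.15
ee_pos: [0.5701, 0.2143, 0.2108]
eef_rot: [180.0, -0.0, 12.0]
contact_force: [0.5, 0.3, 0.0]
gripper_width: 0.0
grip_force: 0.0
```

Run:
```python
from h import *
p=np.load('p.npy');s=read_state();print(s['t'],s['ee_pos'],s['contact_force'])
a=snapshot('scene');b=snapshot('top')
h=np.r_[p[:2]/1000,.02];u=proj('top',h)[0];print('home disc pix',u)
cv2.imwrite('pics/s7.png',np.hstack([cv2.resize(a[130:290,190:390],(400,320),interpolation=2),cv2.resize(b[125:253,205:365],(400,320),interpolation=2)]))
```

```text
13.15 [0.57009896 0.2142886  0.21079631] [0.47527763 0.34851817 0.04896761]
home disc pix [292.46164281 189.81163187]
```

View pics/s7.png

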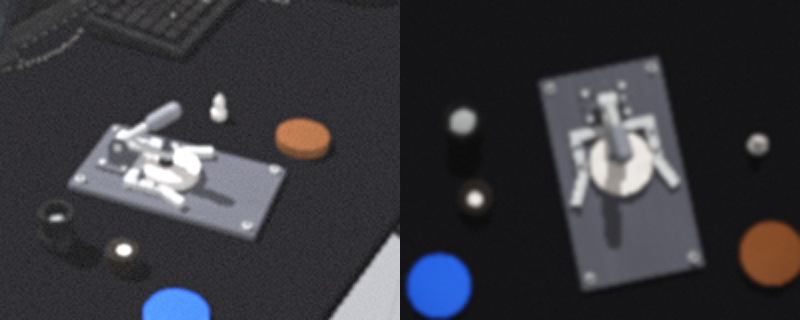

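The disc is at pixel (293,190) against a predicted home of (292.5,189.8). The clamp is closed on it, and the bystanders and look-alikes haven't moved.

```bash
python3 -c "
from plant import *
print(sign_off())"
```

```text
the job is handed in; nothing more can be done
None
```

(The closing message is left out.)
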